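# Roll down the walnut edge strip of a cabinet door

### The job

The eight walnut blocks of the cabinet door's edge strip still stand proud of the door. Take the hand roller by its wooden grip and roll it along the strip with firm, measured pressure, not so hard that the wood is bruised, until every block is down flush with the door's face; press with the roller only. Then stand the roller on the bench again, on its wheel and heel, clear of the door, and leave the jar, the bottle and the sanding block where they are.

Things in the scene. Friction and masses are not known exactly. Their poses are not given: they have to be found in the camera images.
- door: Small oak cabinet door, 280 x 220 x 24 mm, face up and level on a padded bed, its face 62 to 72 mm above the bench. Origin: middle of the face; z up, x away from the robot, y along the edge strip. The bed's rubber pads give under pressure: the door sinks and tips several mm, most at the strip's ends, and comes back. A walnut border 30 mm wide runs all round; the side nearest the robot is the edge strip.
- strip_mid (a point): Middle of the edge strip's length and width, level with the door's face, at x = -95 mm of the door. Axes as the door's. Eight walnut blocks in a row, each 25 mm along y, 30 mm along x, 12 mm thick: y = -100 to +100 mm. Beyond each end 40 mm of border, like the other three sides, is already flush. The open edge of the door is at x = -15 mm; from x = +15 mm on lies the door's flush face.
- roller_grip (a point): Hand roller: rubber wheel in a steel stirrup, wooden grip above, wire heel behind; 0.45 to 0.7 kg; starts standing on the bench on wheel and heel. The point is the grip's centre, 85 mm above the bench. The grip is a bar 92 mm long along y, 28 mm thick along x, 30 mm high: take it from above across its 28 mm. z up, y along the axle, x forwards, away from the heel.
- roller_axle (a point): Centre of the roller's wheel, which is 50 mm in diameter and 60 mm wide and turns freely; 10 mm forward of (+x) and 60 mm below the grip's centre, so 25 mm above the bench as the tool stands. Axes as the grip's.
- roller_heel (a point): Middle of the underside of the roller's heel, a crossbar 60 mm long, 8 mm thick, 66 mm behind the axle (-x) and level with the wheel's underside as the tool stands. Leaning the grip forwards by 0.2 rad about the axle lifts it some 14 mm clear of the work and brings the grip above the axle.
- wheel (a joint): Turning angle of the roller's wheel about its axle (rad), 0 at the start, free to turn either way without limit. One length of the strip rolled under pressure, without skidding, turns it 8 rad.
- jar_mid (a point): Bystander: closed glass jar of varnish, 72 mm diameter, 95 mm high; the point is its centre, half-way up.
- bottle_mid (a point): Bystander: closed bottle of spirit, 58 mm diameter, 165 mm high; the point is its centre, half-way up.
- sanding_mid (a point): Bystander: cork sanding block, 112 x 66 x 34 mm, lying flat; the point is its centre.
- block1 (a joint): How far block 1 of the strip stands proud of the door's face (m; 0 = flush and bottomed, at most 0.006). Its centre is at y = -87.5 mm from strip_mid. A tight push fit: it moves straight down into the door only, stays where it is left and yields to a downward force of 10 to 14 N; two blocks under the wheel need the sum. Rolling with 18 to 25 N seats them; more than 40 N bruises the wood.
- block2 (a joint): How far block 2 of the strip stands proud of the door's face (m; 0 = flush and bottomed, at most 0.006). Its centre is at y = -62.5 mm from strip_mid.
- block3 (a joint): How far block 3 of the strip stands proud of the door's face (m; 0 = flush and bottomed, at most 0.006). Its centre is at y = -37.5 mm from strip_mid.
- block4 (a joint): How far block 4 of the strip stands proud of the door's face (m; 0 = flush and bottomed, at most 0.006). Its centre is at y = -12.5 mm from strip_mid.
- block5 (a joint): How far block 5 of the strip stands proud of the door's face (m; 0 = flush and bottomed, at most 0.006). Its centre is at y = +12.5 mm from strip_mid.
- block6 (a joint): How far block 6 of the strip stands proud of the door's face (m; 0 = flush and bottomed, at most 0.006). Its centre is at y = +37.5 mm from strip_mid.
- block7 (a joint): How far block 7 of the strip stands proud of the door's face (m; 0 = flush and bottomed, at most 0.006). Its centre is at y = +62.5 mm from strip_mid.
- block8 (a joint): How far block 8 of the strip stands proud of the door's face (m; 0 = flush and bottomed, at most 0.006). Its centre is at y = +87.5 mm from strip_mid.
There are look-alikes about, which are no part of the job. Leave any blue or purple look-alike of the part that bears roller_grip alone.

How it is judged (in metres and radians):
On the way:
1. the roller is rolled along the strip: pressing on the blocks or the door with more than 5 N, its wheel has turned more than 3 rad (75 mm of travel) from its start (contact force between roller and door above 5 N and (value of joint wheel above 3 rad or value of joint wheel below -3 rad)), for 0.05 s.
At the end, for the whole second after the job is handed in: all eight blocks are within 1.5 mm of flush with the door's face, and the roller stands at rest on the bench on its wheel and heel (upright within 0.15 rad, axle 20 to 30 mm above the bench), not touching the door (value of joint each of block1, block2, block3, block4, block5, block6, block7, block8 below 0.0015 m and height (world z) of roller_axle between 0.02 and 0.03 m and angle between roller_grip's own z axis and vertical below 0.15 rad and contact force between roller and door below 0.2 N and linear speed of roller below 0.02 m/s).
It fails at once if the wood is bruised: the roller presses on the door or its strip with more than 40 N (contact force between roller and door above 40 N).
It fails at once if the gripper or arm itself presses on the door or its strip (more than 3 N) (contact force between any of the fingers, the arm and door above 3 N).
It fails at once if the jar, bottle or sanding block is moved more than 30 mm or tipped ((distance of jar_mid from where it was at the start of the episode above 0.03 m or angle between jar_mid's own z axis and vertical above 0.3 rad) or (distance of bottle_mid from where it was at the start of the episode above 0.03 m or angle between bottle_mid's own z axis and vertical above 0.3 rad) or (distance of sanding_mid from where it was at the start of the episode above 0.03 m or angle between sanding_mid's own z axis and vertical above 0.3 rad)).
It also fails if it takes over 72 s, if anything falls off the work surface, if the arm or the gripper's body presses on something with over 40 N, if the wrist force passes 120 N, or if a joint passes its speed limit or range.

### The arm

A 6-joint arm with a two-finger parallel gripper is mounted at the origin on the work surface. World frame = base frame: x ahead of the robot, y to its left, z up, the work surface at z = 0. Lengths are in m, angles in degrees, forces in N, time in s.
With the tool pointing down it reaches from about 0.375 to 0.9 m from the base axis. Payload 3.1 kg.
Tool frame: the origin (TCP) lies at the very end of the fingers, on their centre line; the grasp point (between the pads) lies 19 mm behind it; z points along the fingers, y is the line along which they close (so a half turn about z gives the same grasp; the last joint's range is limited). The gripper opens to 87 mm and grips with 3 to 60 N. Pads are 19 mm wide; open, the fingers measure 117 mm over their backs; the gripper's body (75 mm by 190 mm) begins 51 mm behind the grasp point.
Start: joints at [64.085, 30.224, 82.088, -0, 67.689, -10.227], TCP at [0.169, 0.602, 0.186] pointing down, gripper open.
Joint ranges: [-176.69, 176.69], [-43.24, 126.21], [12.49, 139.97], [-82, 262], [0, 151.66], [-163.58, 163.58]. Speed limits (degrees/s): [159.86, 159.86, 180, 180, 180, 180].

### API

Orientations are given as a 3x3 rotation matrix whose columns are the frame's x, y, z axes.
In Python, from rig import bot, imaging gives the robot as it stands.
- The arm moves only by the tool drive_tool, never from a script. Its argument "deltas" is text: rows parted by semicolons, each of 5 numbers parted by spaces: the finger opening in mm, from 0 to 87, then the shift along the world's x, y, z in mm, then the turn about the world's z in rad. In form: jaw dx dy dz twist; .... A call has 1 to 12 rows; each row is the pose to reach, as a shift and turn from the pose commanded when the call began; what a row does not reach only later rows make up. A row lasts 1/10 s, in which the tool goes at most 50 mm and 8.59 degrees, less where a joint would pass 70% of its speed; a pose out of reach is approached as far as the arm can. A call with a gripper value outside its range is refused whole. The fingers move at their own pace and stop on an object; the grip force is fixed at half the most. Time passes only in rows, so rows that repeat a pose let the fingers close. It gives the time, the measured TCP pose, the force, the opening and the grip force at its end, in the units of the state.
- bot.read_state(): the state, without advancing time (a new reading comes with each control period).
- imaging.capture(name): name is "scene" or "top" or "wrist"; returns the picture (480x640x3 uint8, red, green, blue); there is no depth.
- imaging.camera_model(name): a dict with "fx", "fy", "cx", "cy" (pixels), "T" (4x4, takes a point from camera to world coordinates). Camera axes: x right, y down, z forward; pixel columns grow to the right and rows downward; lengths in m; the calibration is good to about 2 mm. The wrist camera is an equidistant fisheye: a pixel r from the principal point sees the ray r / f radians off the axis. A picture is of the moment at which its call begins: read the wrist's pose just before it. camera_model takes no time and is no camera call; for the wrist camera it gives the pose at the moment of the call.
- bot.hand_in(): hands the job in; it is judged then, once.
The state is a dict: "time_s": time; "joint_positions": joint angles; "qvel": joint speeds; "tau": joint torques, N m; "position": TCP position; "tcp_rot": TCP orientation; "force": force on the tool from outside, world axes, zero at the start; "moment": the same for the moment, N m; "opening": opening from 0.0 (shut) to 1.0 (fully open); "grasp_force": force on a finger pad.
Only numpy, scipy, OpenCV 4.12 (cv2) and the standard library are available. Lean on these libraries where they do the work, as an engineer would, in place of code of your own. Each camera call takes 0.05 s, during which the arm holds its last target. There are 200 camera calls.

## Working session

There is one attempt and no reset: what is moved stays moved. The work goes in short steps, Python scripts to look and compute and a tool call to move; the robot and the scene stay as the last step left them, time stands still between calls to the robot, and variables do not carry over. Pictures are saved under pics/ and viewed, at most 10 in all, crops included, and the job is handed in when it is done.

Besides the shell and the picture viewer there is one more tool, called after "Call:" as name(argument=value, ...) on one line, values as JSON. drive_tool: Moves the arm, as the interface text tells. Its arguments: {"type":"object","properties":{"deltas":{"type":"string"}},"required":["deltas"]}

```bash
mkdir -p pics; python3 - <<'E'
from rig import bot, imaging
import cv2, numpy as np
for n in ("scene","top"):
    im=imaging.capture(n); cv2.imwrite(f"pics/{n}0.png",im[:,:,::-1])
    m=imaging.camera_model(n); print(n,m["fx"],m["fy"],m["cx"],m["cy"]); print(np.round(m["T"],4))
s=bot.read_state(); print(s["position"],np.round(s["tcp_rot"],3),s["force"],s["time_s"],s["opening"])
E
```

```text
scene 449.31141293574944 449.31141293574944 330.4395044420225 244.68714470992896
[[-0.8558  0.3943 -0.3349  0.8067]
 [ 0.5174  0.6551 -0.5506  0.4631]
 [ 0.0023 -0.6444 -0.7646  0.7502]
 [ 0.      0.      0.      1.    ]]
top 595.3944435083621 595.3944435083621 316.8245243037678 232.5132486254185
[[-1.4000e-03 -9.9240e-01  1.2260e-01  3.5720e-01]
 [-9.9990e-01 -0.0000e+00 -1.1600e-02  9.0000e-04]
 [ 1.1500e-02 -1.2270e-01 -9.9240e-01  1.3077e+00]
 [ 0.0000e+00  0.0000e+00  0.0000e+00  1.0000e+00]]
[0.16863653 0.60107188 0.18547665] [[-0.963  0.27  -0.001]
 [ 0.27   0.963 -0.002]
 [ 0.    -0.002 -1.   ]] [0.11047397 0.01852457 0.31015257] 0.1 1.0041111967205072
```

View pics/scene0.png

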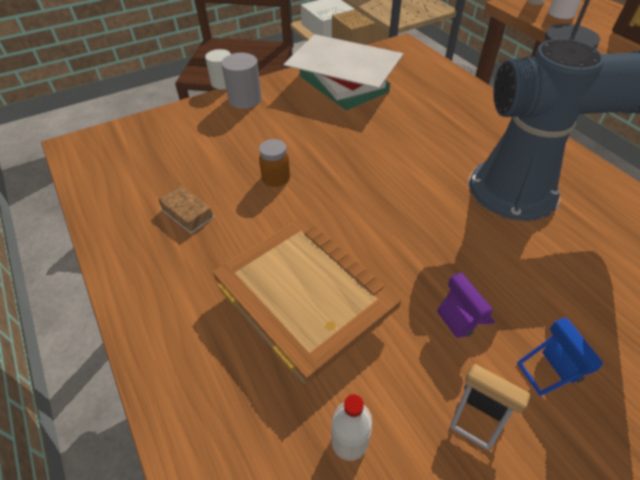

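View pics/top0.png

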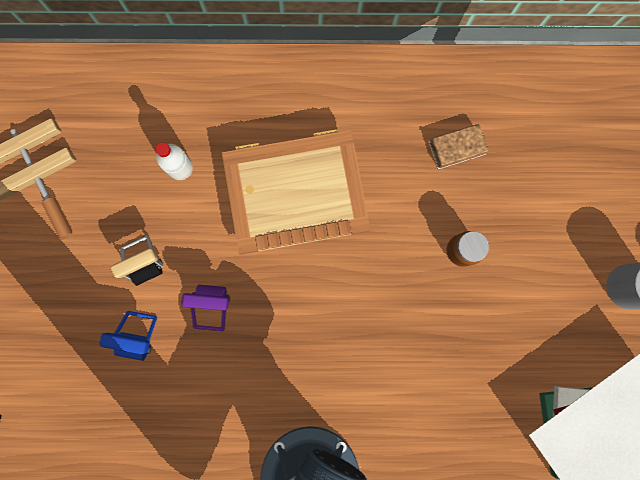

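Scene shows the door at about (305,300), with the strip on its robot side. In the top view the strip runs (240,245)–(365,225).

These could be taken for the roller:
- tan wooden-grip roller: top (136,263), scene (497,388)
- blue look-alike: top (128,340), scene (575,350)
- purple look-alike: top (206,300), scene (470,300)
- wooden clamp: top (40,165)

I choose the tan one, whose heel points away from the robot. Next I measure it and check it in a close crop.

```bash
cat > h.py <<'E'
import cv2, numpy as np
from rig import bot, imaging
def ray(m,u,v):
    d=np.array([(u-m["cx"])/m["fx"],(v-m["cy"])/m["fy"],1.]); T=np.array(m["T"]); d=T[:3,:3]@d
    return T[:3,3],d/np.linalg.norm(d)
def onz(m,p,z):
    o,d=ray(m,*p); return o+d*(z-o[2])/d[2]
def tri(m1,p1,m2,p2):
    o1,d1=ray(m1,*p1); o2,d2=ray(m2,*p2)
    t=np.linalg.lstsq(np.c_[d1,-d2],o2-o1,rcond=None)[0]
    a,b=o1+d1*t[0],o2+d2*t[1]; return (a+b)/2,np.linalg.norm(a-b)
def proj(m,P):
    T=np.array(m["T"]); q=T[:3,:3].T@(np.array(P)-T[:3,3]); return np.array([m["cx"]+m["fx"]*q[0]/q[2],m["cy"]+m["fy"]*q[1]/q[2]])
def tan(im,roi):
    x0,y0,x1,y1=roi; hsv=cv2.cvtColor(im,cv2.COLOR_RGB2HSV)
    k=cv2.inRange(hsv,(10,50,150),(28,150,255)); o=np.zeros_like(k); o[y0:y1,x0:x1]=k[y0:y1,x0:x1]
    o=cv2.morphologyEx(o,cv2.MORPH_CLOSE,np.ones((5,5)))
    c=max(cv2.findContours(o,cv2.RETR_EXTERNAL,cv2.CHAIN_APPROX_NONE)[0],key=cv2.contourArea); return c
def quad(c):
    h=cv2.convexHull(c); return cv2.approxPolyN(h,4,ensure_convex=True).reshape(-1,2).astype(float)
E
python3 - <<'E'
from h import *
S=cv2.imread("pics/scene0.png")[:,:,::-1].copy();T=cv2.imread("pics/top0.png")[:,:,::-1].copy()
ms,mt=imaging.camera_model("scene"),imaging.camera_model("top")
res=[]
for n,im,rp,rg in (("s",S,(210,220,400,370),(450,355,540,460)),("t",T,(215,135,370,255),(100,235,175,290))):
    for k,r in (("panel",rp),("grip",rg)):
        c=tan(im,r); q=quad(c); M=cv2.moments(c)
        print(n,k,cv2.contourArea(c),q.tolist(),np.round([M["m10"]/M["m00"],M["m01"]/M["m00"]],1))
        cv2.polylines(im,[q.astype(np.int32)],True,(0,255,0),1)
a=cv2.resize(S[340:470,430:560],(400,400),interpolation=cv2.INTER_CUBIC);b=cv2.resize(T[210:310,85:185],(400,400),interpolation=cv2.INTER_CUBIC)
c=cv2.resize(S[220:380,205:405],(400,200*320//320));d=cv2.resize(T[120:260,205:375],(400,200))
cv2.imwrite("pics/crop.png",np.vstack([np.hstack([a,b]),np.hstack([c,d])])[:,:,::-1])
E
```

```text
s panel 8599.5 [[378.0, 299.0], [309.0, 354.0], [233.0, 272.0], [300.0, 229.0]] [304.7 289.9]
s grip 893.5 [[530.0, 392.0], [525.0, 407.0], [464.0, 373.0], [475.0, 362.0]] [499.3 384.1]
t panel 16392.5 [[369.0, 254.0], [215.0, 254.0], [215.0, 148.0], [369.0, 129.0]] [298.3 197.5]
t grip 2193.0 [[174.0, 235.0], [174.0, 289.0], [100.0, 289.0], [100.0, 235.0]] [133.9 264.7]
```

View pics/crop.png

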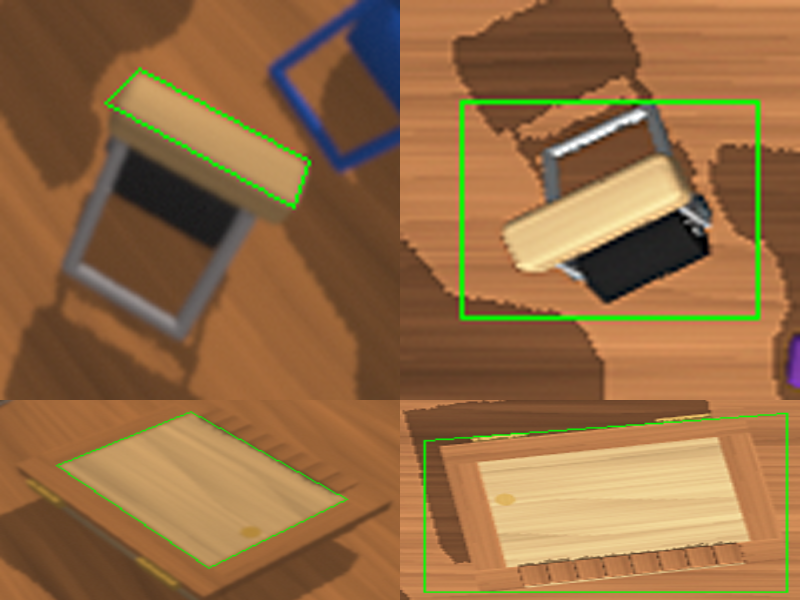

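The crop confirms the choice: a tan grip with a black wheel and a steel heel, next to the blue look-alike. The scene masks fit the panel and the grip top. The top-view mask also took in the table, so I tighten it.

```bash
python3 - <<'E'
from h import *
import h
T=cv2.imread("pics/top0.png")[:,:,::-1].copy()
H=cv2.cvtColor(T,cv2.COLOR_RGB2HSV)
for p in ((136,263),(300,190),(100,230),(228,190),(300,300)): print(p,H[p[1],p[0]])
def tanT(im,roi):
    x0,y0,x1,y1=roi; k=cv2.inRange(cv2.cvtColor(im,cv2.COLOR_RGB2HSV),(15,40,150),(30,160,255)); o=np.zeros_like(k); o[y0:y1,x0:x1]=k[y0:y1,x0:x1]
    o=cv2.morphologyEx(cv2.morphologyEx(o,cv2.MORPH_OPEN,np.ones((3,3))),cv2.MORPH_CLOSE,np.ones((5,5)))
    return max(cv2.findContours(o,cv2.RETR_EXTERNAL,cv2.CHAIN_APPROX_NONE)[0],key=cv2.contourArea)
ms,mt=imaging.camera_model("scene"),imaging.camera_model("top")
cp=tanT(T,(215,135,370,255)); qp=quad(cp); cg=tanT(T,(100,235,175,290)); qg=quad(cg)
print("top panel",qp.tolist(),"grip",qg.tolist(),cv2.contourArea(cg),cv2.minAreaRect(cg))
sp=np.array([[378,299],[309,354],[233,272],[300,229]],float); sg=np.array([[530,392],[525,407],[464,373],[475,362]],float)
for nm,s,t,z in (("panel",sp,qp,.067),("grip",sg,qg,.1)):
    P=[]
    for p in s:
        g=proj(mt,onz(ms,p,z)); j=np.argmin(np.linalg.norm(t-g,axis=1)); X,e=tri(ms,p,mt,t[j]); P.append(X); print(nm,p,t[j],np.round(X*1e3,1),round(e*1e3,1))
    P=np.array(P); print(nm,"mean",np.round(P.mean(0)*1e3,1),"sides",[round(np.linalg.norm(P[i]-P[(i+1)%4])*1e3,1) for i in range(4)],
      "dirs deg",[round(np.degrees(np.arctan2(*(P[(i+1)%4]-P[i])[[1,0]])),1) for i in range(4)])
E
```

```text
(136, 263) [ 20  96 238]
(300, 190) [ 18 108 221]
(100, 230) [ 12 152 134]
(228, 190) [ 12 150 168]
(300, 300) [ 12 149 182]
top panel [[354.0, 219.0], [250.0, 237.0], [237.0, 163.0], [340.0, 145.0]] grip [[157.0, 260.0], [116.0, 280.0], [109.0, 267.0], [150.0, 247.0]] 595.5 ((133.2393798828125, 263.4461669921875), (14.423874855041504, 45.82640838623047), 64.79888153076172)
panel [378. 299.] [250. 237.] [500.9 126.1  68.9] 0.3
panel [309. 354.] [237. 163.] [659.6 155.6  68.1] 1.0
panel [233. 272.] [340. 145.] [699.6 -63.9  68.9] 2.1
panel [300. 229.] [354. 219.] [539.8 -92.5  71.3] 2.8
panel mean [600.   31.3  69.3] sides [np.float64(161.4), np.float64(223.1), np.float64(162.4), np.float64(222.1)] dirs deg [np.float64(10.5), np.float64(-79.7), np.float64(-169.9), np.float64(100.1)]
grip [530. 392.] [116. 280.] [411.  392.8  93.3] 2.9
grip [525. 407.] [109. 267.] [437.3 405.8  98.7] 3.8
grip [464. 373.] [150. 247.] [478.6 322.3 102.5] 6.8
grip [475. 362.] [157. 260.] [450.3 312.7  94.6] 1.4
grip mean [444.3 358.4  97.3] sides [np.float64(29.8), np.float64(93.2), np.float64(30.9), np.float64(89.2)] dirs deg [np.float64(26.4), np.float64(-63.7), np.float64(-161.2), np.float64(116.1)]
```

Checks: the door centre is (600, 31) mm with its face at z≈69, yaw 10.2° and panel 222×162 (expected 220×160). The grip centre is (444, 358) with its top at about 98 (expected 100), size 91×30, closing direction 26.2°. All of this agrees with the description, so I reach over the grip.

Call:
drive_tool(deltas="87 35 -30 0 -0.14; 87 70 -61 0 -0.28; 87 105 -92 0 -0.42; 87 140 -123 0 -0.56; 87 175 -154 0 -0.70; 87 210 -185 0 -0.84; 87 245 -216 0 -0.84; 87 275 -243 0 -0.84; 87 275 -243 0 -0.84; 87 275 -243 0 -0.84; 87 275 -243 0 -0.84")

```text
time_s: 1.2
position: [0.4428, 0.359, 0.186]
tcp_rot: [[-0.442, 0.897, -0.001], [0.897, 0.442, -0.0], [0.0, -0.001, -1.0]]
force: [-0.0, -0.1, 0.6]
opening: 0.997
grasp_force: 0.0
```

```bash
python3 - <<'E'
from h import *
s=bot.read_state(); m=imaging.camera_model("wrist"); im=imaging.capture("wrist"); cv2.imwrite("pics/w1.png",im[:,:,::-1])
print(s["position"],np.round(s["tcp_rot"],3).tolist(),s["force"],m["fx"],m["cx"],m["cy"]);print(np.round(m["T"],3))
k=cv2.inRange(cv2.cvtColor(im,cv2.COLOR_RGB2HSV),(15,40,150),(30,160,255)); k=cv2.morphologyEx(k,cv2.MORPH_OPEN,np.ones((5,5)))
T=np.array(m["T"])
for c in sorted(cv2.findContours(k,cv2.RETR_EXTERNAL,cv2.CHAIN_APPROX_NONE)[0],key=cv2.contourArea)[-2:]:
    q=cv2.boxPoints(cv2.minAreaRect(c)); print(cv2.contourArea(c),np.round(q,0).tolist())
    P=[]
    for u,v in q:
        d=np.array([u-m["cx"],v-m["cy"]]); r=np.linalg.norm(d); a=r/m["fx"]; w=T[:3,:3]@np.r_[d/r*np.sin(a),np.cos(a)]; P.append(T[:3,3]+w*(.1-T[2,3])/w[2])
    P=np.array(P); print(np.round(P*1e3,1).tolist(),np.round(P.mean(0)*1e3,1),[round(np.degrees(np.arctan2(*(P[(i+1)%4]-P[i])[[1,0]])),1) for i in range(4)])
E
```

```text
[0.4428448  0.35900556 0.18596847] [[-0.442, 0.897, -0.001], [0.897, 0.442, -0.0], [0.0, -0.001, -1.0]] [-0.03340801 -0.12777772  0.57193403] 371.64829954431775 318.6702201564037 237.76836800817318
[[ 0.897  0.425  0.121  0.409]
 [ 0.442 -0.862 -0.248  0.426]
 [-0.001  0.276 -0.961  0.383]
 [ 0.     0.     0.     1.   ]]
1211.5 [[601.0, 167.0], [603.0, 120.0], [632.0, 121.0], [630.0, 168.0]]
[[652.4, 532.2, 100.0], [630.9, 571.8, 100.0], [667.4, 595.9, 100.0], [690.4, 554.1, 100.0]] [660.3 563.5 100. ] [np.float64(118.4), np.float64(33.5), np.float64(-61.1), np.float64(-150.0)]
3560.0 [[305.0, 172.0], [339.0, 172.0], [339.0, 281.0], [305.0, 281.0]]
[[412.1, 394.8, 100.0], [435.3, 406.2, 100.0], [475.8, 326.8, 100.0], [450.7, 314.4, 100.0]] [443.5 360.6 100. ] [np.float64(26.3), np.float64(-62.9), np.float64(-153.8), np.float64(115.7)]
```

View pics/w1.png

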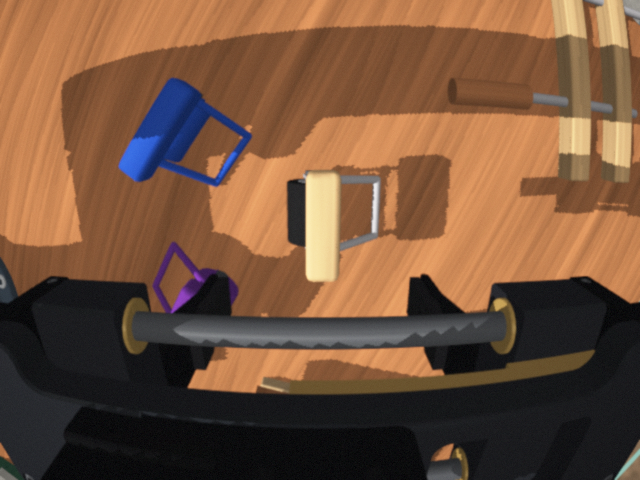

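The wrist view shows the tan grip at (322,226), upright and square between the jaws. The wheel is on the left and the heel on the right. The measured centre is (443.5, 360.6) and the yaw matches, so I descend and close.

Call:
drive_tool(deltas="87 1 1 -35 0; 87 1 1 -70 0; 87 1 1 -100 0; 87 1 1 -118 0; 87 1 1 -118 0; 87 1 1 -118 0; 20 1 1 -118 0; 20 1 1 -118 0; 20 1 1 -118 0; 20 1 1 -118 0; 20 1 1 -118 0; 20 1 1 -118 0")

```text
time_s: 2.45
position: [0.4451, 0.3597, 0.0685]
tcp_rot: [[-0.441, 0.897, 0.0], [0.897, 0.441, 0.0], [0.0, 0.0, -1.0]]
force: [-0.0, 0.6, 0.5]
opening: 0.542
grasp_force: 0.0
```

Call:
drive_tool(deltas="20 0 0 0 0; 20 0 0 0 0; 20 0 0 0 0; 20 0 0 0 0; 20 0 0 0 0; 20 0 0 0 0; 20 0 0 0 0; 20 0 0 0 0")

```text
time_s: 3.25
position: [0.4449, 0.3597, 0.0683]
tcp_rot: [[-0.441, 0.897, -0.0], [0.897, 0.441, -0.0], [-0.0, -0.0, -1.0]]
force: [-0.3, 1.1, -0.4]
opening: 0.23
grasp_force: 0.0
```

The jaws reached 20 mm with no grip force, so either the roller has moved or the fingers passed it. I look.

```bash
python3 - <<'E'
from h import *
s=bot.read_state(); print(s["opening"],s["grasp_force"],s["position"])
w=imaging.capture("wrist");S=imaging.capture("scene");T=imaging.capture("top")
a=cv2.resize(S[300:480,400:640],(400,300));b=cv2.resize(T[200:320,60:220],(400,300))
cv2.imwrite("pics/c2.png",np.vstack([np.hstack([a,b]),np.hstack([cv2.resize(w,(400,300)),np.zeros((300,400,3),np.uint8)])])[:,:,::-1])
E
```

```text
0.2302281407989434 0.0 [0.44494136 0.35970463 0.06833528]
```

View pics/c2.png

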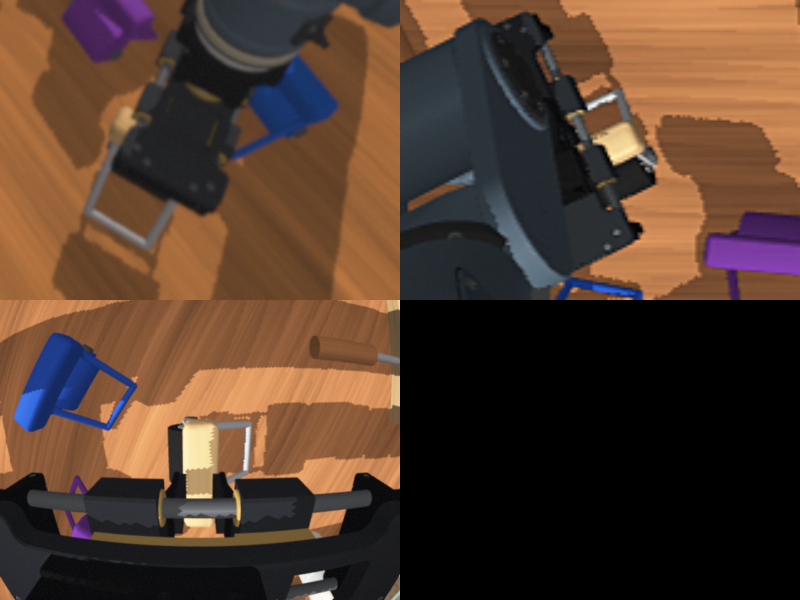

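The grip sits between the fingers, with a small gap still left, so I close fully.

Call:
drive_tool(deltas="0 0 0 0 0; 0 0 0 0 0; 0 0 0 0 0; 0 0 0 0 0; 0 0 0 0 0; 0 0 0 0 0")

```text
time_s: 4.0
position: [0.445, 0.3597, 0.0684]
tcp_rot: [[-0.441, 0.897, 0.0], [0.897, 0.441, 0.0], [0.0, 0.0, -1.0]]
force: [-0.2, 0.4, -0.4]
opening: 0.009
grasp_force: 0.0
```

```bash
python3 - <<'E'
from h import *
w=imaging.capture("wrist");S=imaging.capture("scene")
a=cv2.resize(S[300:480,400:640],(400,300))
m=imaging.camera_model("wrist");T=np.array(m["T"])
p=bot.read_state()["position"]
for dz in (0,.019,.032):
    q=T[:3,:3].T@(np.array(p)+[0,0,dz]-T[:3,3]); r=np.hypot(q[0],q[1]); k=np.arctan2(r,q[2])*m["fx"]/r; print(dz,m["cx"]+q[0]*k,m["cy"]+q[1]*k)
cv2.imwrite("pics/c3.png",np.hstack([cv2.resize(w[200:470,140:500],(400,300)),a])[:,:,::-1])
E
```

```text
0 320.97001509339907 268.8159534647155
0.019 321.20736590009056 281.8447914152422
0.032 321.3952417349341 292.2136870817401
```

View pics/c3.png

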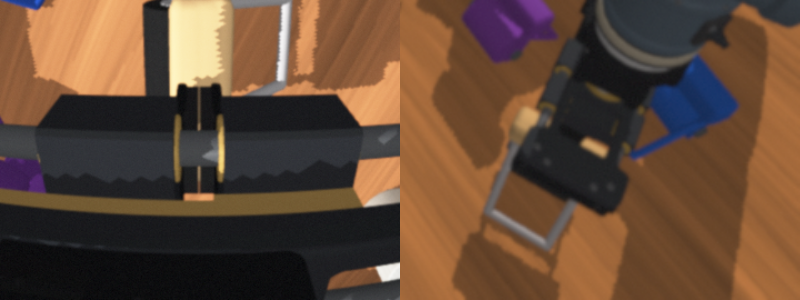

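```bash
python3 - <<'E'
from h import *
w=imaging.capture("wrist");S=imaging.capture("scene")
print(bot.read_state()["opening"],bot.read_state()["joint_positions"])
cv2.imwrite("pics/c4.png",np.hstack([cv2.resize(w[240:400,260:380],(450,600),interpolation=cv2.INTER_CUBIC),cv2.resize(S[340:460,440:510],(350,600),interpolation=cv2.INTER_CUBIC)])[:,:,::-1])
E
```

```text
0.002942227721841233 [ 2.77662736e+01  3.54275039e+01  9.56257447e+01 -1.93443442e-03
  4.89455925e+01  1.58224532e+00]
```

View pics/c4.png

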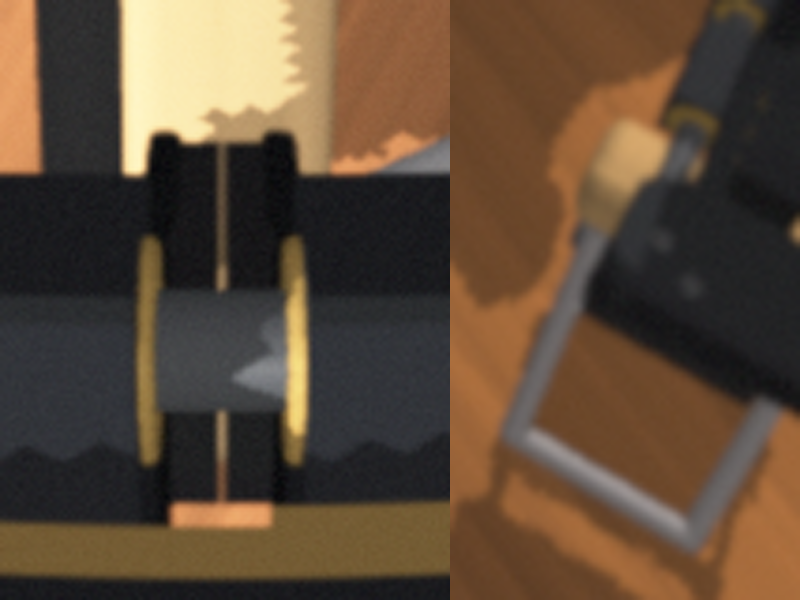

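The fingers are shut and the visible tips end on top of the grip. They sit about 30 mm higher than the reported TCP implies (seen at row 277, expected about 251), and the roller is unmoved. I open, go 30 mm lower and close again.

Call:
drive_tool(deltas="87 0 0 8 0; 87 0 0 8 0; 87 0 0 8 0; 87 0 0 8 0; 87 0 0 8 0; 87 0 0 8 0; 87 0 0 8 0; 87 0 0 8 0; 87 0 0 8 0; 87 0 0 8 0; 87 0 0 8 0; 87 0 0 8 0")

```text
time_s: 5.4
position: [0.445, 0.3597, 0.0763]
tcp_rot: [[-0.441, 0.897, 0.0], [0.897, 0.441, -0.0], [-0.0, 0.0, -1.0]]
force: [0.4, -0.0, -0.4]
opening: 0.971
grasp_force: 0.0
```

Call:
drive_tool(deltas="87 0 0 0 0; 87 0 0 0 0; 87 0 0 0 0; 87 0 0 0 0; 87 0 0 -8 0; 87 0 0 -16 0; 87 0 0 -24 0; 87 0 0 -32 0; 87 0 0 -38 0; 87 0 0 -38 0; 87 0 0 -38 0")

```text
time_s: 6.5
position: [0.4449, 0.3597, 0.0381]
tcp_rot: [[-0.441, 0.897, -0.0], [0.897, 0.441, -0.0], [-0.0, -0.0, -1.0]]
force: [-1.0, -0.4, -0.3]
opening: 0.997
grasp_force: 0.0
```

Call:
drive_tool(deltas="0 0 0 0 0; 0 0 0 0 0; 0 0 0 0 0; 0 0 0 0 0; 0 0 0 0 0; 0 0 0 0 0; 0 0 0 0 0; 0 0 0 0 0; 0 0 0 0 0")

```text
time_s: 7.4
position: [0.4449, 0.3597, 0.0383]
tcp_rot: [[-0.441, 0.897, -0.0], [0.897, 0.441, -0.0], [0.0, -0.0, -1.0]]
force: [0.6, -0.2, 0.4]
opening: 0.318
grasp_force: 30.0
```

Call:
drive_tool(deltas="0 0 0 0 0; 0 0 0 0 0; 0 0 0 0 0")

```text
time_s: 7.7
position: [0.445, 0.3597, 0.0384]
tcp_rot: [[-0.441, 0.897, -0.0], [0.897, 0.441, -0.0], [-0.0, -0.0, -1.0]]
force: [-0.1, 0.2, 0.8]
opening: 0.318
grasp_force: 30.0
```

The opening is 27.7 mm and the grip force 30 N, so the grip is held. The standing reference is therefore a reported z of 38.4. I lift and carry the roller to above the +y end of the strip.

Call:
drive_tool(deltas="0 0 0 40 0; 0 0 0 80 0; 0 0 0 115 0.1; 0 5 -30 115 0.24; 0 10 -60 115 0.38; 0 15 -95 115 0.52; 0 20 -130 115 0.66; 0 25 -165 115 0.80; 0 30 -200 115 0.94; 0 35 -225 115 1.08; 0 38 -243 115 1.20; 0 38 -243 115 1.29")

```text
time_s: 8.9
position: [0.4826, 0.1142, 0.1524]
tcp_rot: [[-0.984, -0.176, -0.002], [-0.176, 0.984, -0.001], [0.002, -0.001, -1.0]]
force: [-0.3, 0.9, -5.2]
opening: 0.318
grasp_force: 30.0
```

Call:
drive_tool(deltas="0 0 0 0 0; 0 0 0 0 0; 0 0 0 0 0")

```text
time_s: 9.2
position: [0.4824, 0.1171, 0.153]
tcp_rot: [[-0.985, -0.175, -0.001], [-0.175, 0.985, 0.0], [0.001, 0.0, -1.0]]
force: [-0.4, -0.1, -4.4]
opening: 0.32
grasp_force: 30.0
```

```bash
python3 - <<'E'
from h import *
print(bot.read_state()["joint_positions"])
w=imaging.capture("wrist");S=imaging.capture("scene");T=imaging.capture("top")
a=cv2.resize(S[160:400,230:530],(400,320));b=cv2.resize(T[100:280,190:390],(400,320))
cv2.imwrite("pics/c5.png",np.vstack([np.hstack([a,b]),cv2.resize(w[130:400],(800,280))])[:,:,::-1])
E
```

```text
[ 7.24606708e-01  2.31625606e+01  1.02293849e+02  2.89081884e-03
  5.46049230e+01 -9.93417907e+01]
```

View pics/c5.png

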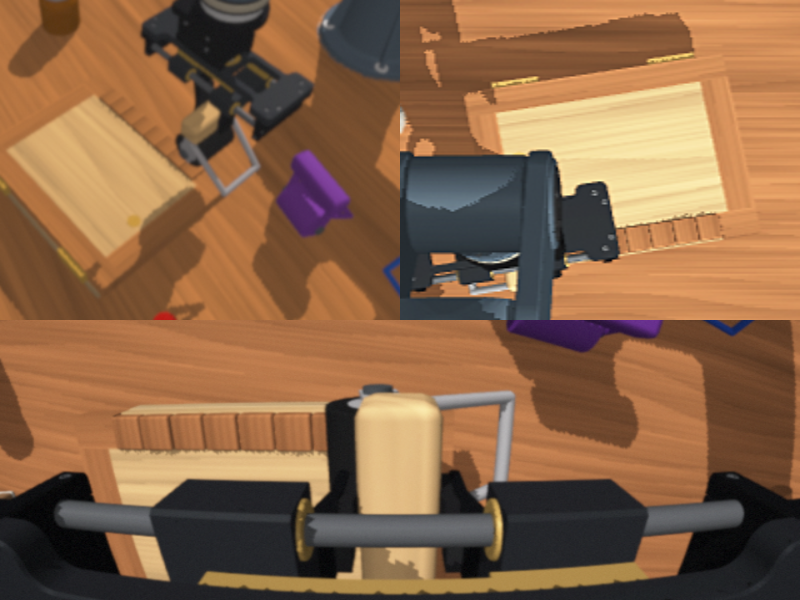

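The scene and wrist views show the roller held upright beyond the +y end of the strip, with the wheel towards block 8 and the heel trailing. Held weight reads about −4.6 N. I descend to just above the blocks, then press in small steps.

Call:
drive_tool(deltas="0 0 0 -15 0; 0 0 0 -27 0; 0 0 0 -34 0; 0 0 0 -36 0; 0 0 0 -37 0; 0 0 0 -38 0; 0 0 0 -39 0; 0 0 0 -39 0; 0 0 0 -39 0")

```text
time_s: 10.25
position: [0.4831, 0.1167, 0.1146]
tcp_rot: [[-0.985, -0.175, 0.0], [-0.175, 0.985, -0.0], [-0.0, -0.0, -1.0]]
force: [-0.4, -0.6, -5.2]
opening: 0.318
grasp_force: 30.0
```

Call:
drive_tool(deltas="0 0 0 -0.5 0; 0 0 0 -1 0; 0 0 0 -1.5 0; 0 0 0 -2 0; 0 0 0 -2 0")

```text
time_s: 10.75
position: [0.4829, 0.1167, 0.1123]
tcp_rot: [[-0.985, -0.175, -0.0], [-0.175, 0.985, -0.0], [0.0, 0.0, -1.0]]
force: [0.6, -0.5, -5.0]
opening: 0.319
grasp_force: 30.0
```

Call:
drive_tool(deltas="0 0 0 -0.5 0; 0 0 0 -1 0; 0 0 0 -1.5 0; 0 0 0 -2 0; 0 0 0 -2 0")

```text
time_s: 11.25
position: [0.483, 0.1167, 0.1105]
tcp_rot: [[-0.985, -0.175, 0.0], [-0.175, 0.985, 0.0], [-0.0, 0.0, -1.0]]
force: [-1.0, 0.2, -1.9]
opening: 0.318
grasp_force: 30.0
```

Call:
drive_tool(deltas="0 0 0 -0.5 0; 0 0 0 -1 0; 0 0 0 -1.5 0; 0 0 0 -2 0; 0 0 0 -2 0")

```text
time_s: 11.75
position: [0.483, 0.1167, 0.1086]
tcp_rot: [[-0.985, -0.175, 0.0], [-0.175, 0.985, -0.0], [-0.0, -0.0, -1.0]]
force: [-1.9, -0.1, 1.7]
opening: 0.318
grasp_force: 30.0
```

Call:
drive_tool(deltas="0 0 0 -0.5 0; 0 0 0 -1 0; 0 0 0 -1.5 0; 0 0 0 -2 0; 0 0 0 -2.5 0; 0 0 0 -3 0; 0 0 0 -3 0")

```text
time_s: 12.45
position: [0.4831, 0.1167, 0.1058]
tcp_rot: [[-0.985, -0.175, 0.0], [-0.175, 0.985, -0.0], [-0.0, -0.0, -1.0]]
force: [-2.8, 1.5, 6.3]
opening: 0.316
grasp_force: 30.0
```

Call:
drive_tool(deltas="0 0 0 -0.5 0; 0 0 0 -1 0; 0 0 0 -1.5 0; 0 0 0 -2 0; 0 0 0 -2.5 0; 0 0 0 -3 0; 0 0 0 -3 0")

```text
time_s: 13.15
position: [0.4831, 0.1166, 0.1028]
tcp_rot: [[-0.984, -0.175, 0.001], [-0.175, 0.984, -0.0], [-0.0, -0.0, -1.0]]
force: [-3.1, 0.2, 6.4]
opening: 0.321
grasp_force: 30.0
```

Call:
drive_tool(deltas="0 0 0 -0.5 0; 0 0 0 -1 0; 0 0 0 -1.5 0; 0 0 0 -2 0; 0 0 0 -2.5 0; 0 0 0 -3 0; 0 0 0 -3 0")

```text
time_s: 13.85
position: [0.4831, 0.1168, 0.1004]
tcp_rot: [[-0.985, -0.175, 0.001], [-0.175, 0.985, -0.0], [-0.001, -0.0, -1.0]]
force: [-2.9, -0.1, 11.7]
opening: 0.322
grasp_force: 30.0
```

Call:
drive_tool(deltas="0 0 0 -0.5 0; 0 0 0 -1 0; 0 0 0 -1.5 0; 0 0 0 -2 0; 0 0 0 -2 0")

```text
time_s: 14.35
position: [0.483, 0.1169, 0.0988]
tcp_rot: [[-0.984, -0.175, 0.001], [-0.175, 0.984, 0.0], [-0.001, 0.0, -1.0]]
force: [-4.2, 0.2, 14.6]
opening: 0.322
grasp_force: 30.0
```

Block 8 yielded at about 11 N and the press is now 19.5 N, with a stiffness of about 1.8 N/mm. I start rolling towards −y, direction (0.177, −0.984).

Call:
drive_tool(deltas="0 0.4 -2 0 0; 0 0.7 -4 0.1 0; 0 1.1 -6 0.2 0; 0 1.4 -8 0.3 0; 0 1.8 -10 0.4 0; 0 2.1 -12 0.5 0; 0 2.1 -12 0.5 0")

```text
time_s: 15.05
position: [0.485, 0.1069, 0.0996]
tcp_rot: [[-0.985, -0.173, 0.001], [-0.173, 0.985, 0.004], [-0.001, 0.004, -1.0]]
force: [-4.4, 6.5, 16.3]
opening: 0.321
grasp_force: 30.0
```

Call:
drive_tool(deltas="0 0.4 -2 0 0; 0 0.7 -4 0.1 0; 0 1.1 -6 0.2 0; 0 1.4 -8 0.3 0; 0 1.8 -10 0.4 0; 0 2.1 -12 0.5 0; 0 2.1 -12 0.5 0")

```text
time_s: 15.75
position: [0.4875, 0.0926, 0.1004]
tcp_rot: [[-0.985, -0.175, 0.002], [-0.175, 0.985, -0.0], [-0.002, -0.0, -1.0]]
force: [-4.8, 0.5, 18.7]
opening: 0.321
grasp_force: 30.0
```

Call:
drive_tool(deltas="0 0.4 -2 0.2 0; 0 0.7 -4 0.4 0; 0 1.1 -6 0.6 0; 0 1.4 -8 0.7 0; 0 1.8 -10 0.9 0; 0 2.1 -12 1.1 0; 0 2.1 -12 1.1 0")

```text
time_s: 16.45
position: [0.4894, 0.0825, 0.1015]
tcp_rot: [[-0.985, -0.173, 0.001], [-0.173, 0.985, 0.003], [-0.002, 0.003, -1.0]]
force: [-4.7, 6.3, 19.6]
opening: 0.318
grasp_force: 30.0
```

Call:
drive_tool(deltas="0 0.4 -2 0.1 0; 0 0.7 -4 0.2 0; 0 1.1 -6 0.4 0; 0 1.4 -8 0.5 0; 0 1.8 -10 0.7 0; 0 2.1 -12 0.8 0; 0 2.1 -12 0.8 0")

```text
time_s: 17.15
position: [0.4919, 0.0684, 0.1024]
tcp_rot: [[-0.985, -0.175, 0.002], [-0.175, 0.985, -0.001], [-0.002, -0.001, -1.0]]
force: [-5.4, -0.2, 19.4]
opening: 0.314
grasp_force: 30.0
```

Call:
drive_tool(deltas="0 0.4 -2 0.2 0; 0 0.7 -4 0.3 0; 0 1.1 -6 0.5 0; 0 1.4 -8 0.6 0; 0 1.8 -10 0.8 0; 0 2.1 -12 0.9 0; 0 2.5 -14 1 0; 0 2.8 -16 1.1 0; 0 3.2 -18 1.2 0; 0 3.6 -20 1.3 0; 0 4 -22 1.4 0; 0 4.4 -24.5 1.5 0")

```text
time_s: 18.35
position: [0.4965, 0.0441, 0.1039]
tcp_rot: [[-0.984, -0.176, 0.002], [-0.176, 0.984, -0.001], [-0.002, -0.001, -1.0]]
force: [-5.3, 0.9, 18.1]
opening: 0.318
grasp_force: 30.0
```

Call:
drive_tool(deltas="0 0.4 -2 0.1 0; 0 0.7 -4 0.1 0; 0 1.1 -6 0.2 0; 0 1.4 -8 0.2 0; 0 1.8 -10 0.3 0; 0 2.1 -12 0.3 0; 0 2.5 -14 0.3 0; 0 2.8 -16 0.4 0; 0 2.8 -16 0.4 0")

```text
time_s: 19.25
position: [0.4993, 0.0287, 0.1043]
tcp_rot: [[-0.985, -0.174, 0.002], [-0.174, 0.985, 0.001], [-0.002, 0.0, -1.0]]
force: [-5.2, 3.4, 18.8]
opening: 0.317
grasp_force: 30.0
```

Call:
drive_tool(deltas="0 0.4 -2 0 0; 0 0.7 -4 0 0; 0 1.1 -6 0 0; 0 1.4 -8 0 0; 0 1.8 -10 0 0; 0 2.1 -12 0 0; 0 2.5 -14 0 0; 0 2.8 -16 0 0; 0 3.2 -18 0 0; 0 3.6 -20 -0.1 0; 0 4 -22 -0.1 0; 0 4.4 -24.5 -0.2 0")

```text
time_s: 20.45
position: [0.5031, 0.0063, 0.1041]
tcp_rot: [[-0.985, -0.173, 0.001], [-0.173, 0.985, 0.005], [-0.002, 0.004, -1.0]]
force: [-4.0, 7.7, 19.9]
opening: 0.316
grasp_force: 30.1
```

Call:
drive_tool(deltas="0 0.4 -2 -0.1 0; 0 0.7 -4 -0.2 0; 0 1.1 -6 -0.2 0; 0 1.4 -8 -0.3 0; 0 1.8 -10 -0.4 0; 0 2.1 -12 -0.5 0; 0 2.1 -12 -0.5 0")

```text
time_s: 21.15
position: [0.5057, -0.0076, 0.1038]
tcp_rot: [[-0.985, -0.174, 0.002], [-0.174, 0.985, 0.001], [-0.002, 0.001, -1.0]]
force: [-5.9, 1.7, 21.1]
opening: 0.317
grasp_force: 30.1
```

The press is about 26 N with the axle at −31 mm. Beyond this the tipping door would ride on the trailing heel, so I lift, turn the roller half round and come in from the −y end.

Call:
drive_tool(deltas="0 0 0 20 0; 0 0 0 50 -0.1; 0 2 -8 60 -0.24; 0 4 -16 60 -0.38; 0 6 -24 60 -0.52; 0 8 -32 60 -0.66; 0 10 -40 60 -0.80; 0 12 -50 60 -0.94; 0 14 -60 60 -1.08; 0 14.5 -70 60 -1.22; 0 14.5 -82 60 -1.36; 0 14.5 -82 60 -1.50")

```text
time_s: 22.35
position: [0.5195, -0.0918, 0.1601]
tcp_rot: [[-0.238, 0.971, -0.001], [0.971, 0.238, -0.001], [-0.0, -0.001, -1.0]]
force: [-0.3, 0.4, -5.5]
opening: 0.32
grasp_force: 30.0
```

Call:
drive_tool(deltas="0 0 0 0 -0.14; 0 0 0 0 -0.28; 0 0 0 0 -0.42; 0 0 0 0 -0.56; 0 0 0 0 -0.70; 0 0 0 0 -0.84; 0 0 0 0 -0.98; 0 0 0 0 -1.12; 0 0 0 0 -1.26; 0 0 0 0 -1.4; 0 0 0 0 -1.54; 0 0 0 0 -1.6416")

```text
time_s: 23.55
position: [0.519, -0.0902, 0.16]
tcp_rot: [[0.985, 0.17, -0.002], [0.17, -0.985, 0.001], [-0.002, -0.001, -1.0]]
force: [0.1, 0.9, -4.8]
opening: 0.318
grasp_force: 30.0
```

Call:
drive_tool(deltas="0 0 0 0 0; 0 0 0 0 0; 0 0 0 0 0")

```text
time_s: 23.85
position: [0.5193, -0.0902, 0.1609]
tcp_rot: [[0.984, 0.177, -0.001], [0.177, -0.984, 0.0], [-0.001, -0.0, -1.0]]
force: [-0.1, -0.4, -5.3]
opening: 0.32
grasp_force: 30.0
```

```bash
python3 - <<'E'
from h import *
w=imaging.capture("wrist");S=imaging.capture("scene")
a=cv2.resize(S[200:340,230:410],(800,400)[::1] and (400,311),interpolation=cv2.INTER_CUBIC)
cv2.imwrite("pics/c6.png",np.hstack([a,cv2.resize(w,(400,311))])[:,:,::-1])
E
```

```text
(no output)
```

View pics/c6.png

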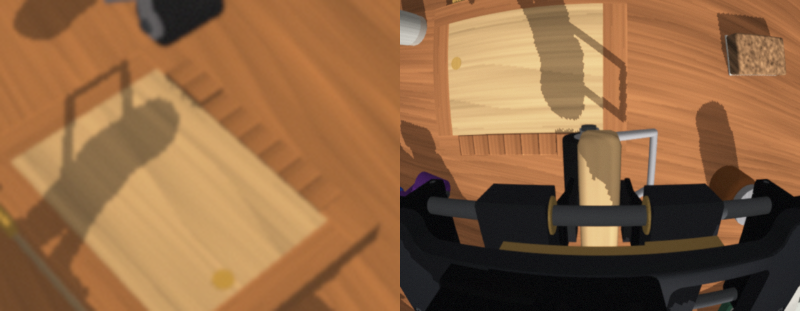

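Scene and wrist views: the wheel is above block 1 at the −y end, and the heel is off the door to the right. The blocks at the +y end look lower, but this view doesn't settle it. I descend and press at this end.

Call:
drive_tool(deltas="0 0.5 0 -20 0; 0 0.5 0 -38 0; 0 0.5 0 -46 0; 0 0.5 0 -48 0; 0 0.5 0 -49 0; 0 0.5 0 -50 0; 0 0.5 0 -51 0; 0 0.5 0 -52 0; 0 0.5 0 -53 0; 0 0.5 0 -54 0; 0 0.5 0 -55 0; 0 0.5 0 -55 0")

```text
time_s: 25.15
position: [0.521, -0.0907, 0.1072]
tcp_rot: [[0.985, 0.175, 0.002], [0.175, -0.985, -0.001], [0.002, 0.001, -1.0]]
force: [0.3, -0.0, 4.5]
opening: 0.318
grasp_force: 30.0
```

Call:
drive_tool(deltas="0 0 0 -0.6 0; 0 0 0 -1.2 0; 0 0 0 -1.8 0; 0 0 0 -2.4 0; 0 0 0 -3 0; 0 0 0 -3.6 0; 0 0 0 -4.2 0; 0 0 0 -4.5 0; 0 0 0 -4.5 0")

```text
time_s: 26.05
position: [0.5209, -0.0907, 0.1028]
tcp_rot: [[0.985, 0.175, 0.002], [0.175, -0.985, -0.001], [0.002, 0.001, -1.0]]
force: [-0.5, -0.5, 7.5]
opening: 0.316
grasp_force: 30.0
```

Call:
drive_tool(deltas="0 0 0 -0.6 0; 0 0 0 -1.2 0; 0 0 0 -1.8 0; 0 0 0 -2.4 0; 0 0 0 -3 0; 0 0 0 -3.6 0; 0 0 0 -3.6 0")

```text
time_s: 26.75
position: [0.5212, -0.091, 0.0998]
tcp_rot: [[0.984, 0.176, 0.003], [0.176, -0.984, -0.001], [0.002, 0.002, -1.0]]
force: [-0.9, -0.2, 10.8]
opening: 0.322
grasp_force: 30.0
```

Call:
drive_tool(deltas="0 0 0 -0.6 0; 0 0 0 -1.2 0; 0 0 0 -1.8 0; 0 0 0 -1.8 0")

```text
time_s: 27.15
position: [0.5213, -0.0912, 0.0985]
tcp_rot: [[0.984, 0.176, 0.003], [0.176, -0.984, -0.002], [0.003, 0.002, -1.0]]
force: [-1.4, -0.5, 14.3]
opening: 0.321
grasp_force: 30.0
```

Call:
drive_tool(deltas="0 0 0 -0.7 0; 0 0 0 -1.3 0; 0 -0.4 2 -1.3 0; 0 -0.7 4 -1.2 0; 0 -1.1 6 -1.1 0; 0 -1.4 8 -0.9 0; 0 -1.8 10 -0.8 0; 0 -2.1 12 -0.6 0; 0 -2.1 12 -0.6 0")

```text
time_s: 28.05
position: [0.5207, -0.0825, 0.099]
tcp_rot: [[0.984, 0.178, 0.006], [0.178, -0.984, -0.008], [0.005, 0.009, -1.0]]
force: [-2.8, -9.1, 16.3]
opening: 0.317
grasp_force: 30.0
```

Call:
drive_tool(deltas="0 -0.4 2 0.1 0; 0 -0.7 4 0.3 0; 0 -1.1 6 0.4 0; 0 -1.4 8 0.6 0; 0 -1.8 10 0.7 0; 0 -2.1 12 0.8 0; 0 -2.1 12 0.8 0")

```text
time_s: 28.75
position: [0.5178, -0.0677, 0.0996]
tcp_rot: [[0.984, 0.176, 0.005], [0.176, -0.984, -0.003], [0.004, 0.004, -1.0]]
force: [-2.2, -2.2, 18.4]
opening: 0.323
grasp_force: 30.0
```

Call:
drive_tool(deltas="0 -0.4 2 0.2 0; 0 -0.7 4 0.3 0; 0 -1.1 6 0.4 0; 0 -1.4 8 0.6 0; 0 -1.8 10 0.8 0; 0 -2.1 12 1 0; 0 -2.1 12 1 0")

```text
time_s: 29.45
position: [0.5157, -0.0555, 0.1007]
tcp_rot: [[0.984, 0.176, 0.005], [0.176, -0.984, -0.003], [0.004, 0.004, -1.0]]
force: [-2.9, -2.3, 19.5]
opening: 0.321
grasp_force: 30.0
```

Call:
drive_tool(deltas="0 -0.4 2 0.2 0; 0 -0.7 4 0.3 0; 0 -1.1 6 0.5 0; 0 -1.4 8 0.6 0; 0 -1.8 10 0.8 0; 0 -2.1 12 1 0; 0 -2.1 12 1 0")

```text
time_s: 30.15
position: [0.5135, -0.0434, 0.1017]
tcp_rot: [[0.984, 0.176, 0.005], [0.176, -0.984, -0.003], [0.004, 0.004, -1.0]]
force: [-3.0, -2.4, 20.1]
opening: 0.317
grasp_force: 30.0
```

Call:
drive_tool(deltas="0 -0.4 2 0.2 0; 0 -0.7 4 0.3 0; 0 -1.1 6 0.4 0; 0 -1.4 8 0.6 0; 0 -1.8 10 0.7 0; 0 -2.1 12 0.8 0; 0 -2.1 12 0.8 0")

```text
time_s: 30.85
position: [0.5113, -0.0312, 0.1025]
tcp_rot: [[0.984, 0.176, 0.004], [0.176, -0.984, -0.002], [0.004, 0.003, -1.0]]
force: [-3.4, -1.1, 21.4]
opening: 0.317
grasp_force: 30.0
```

Call:
drive_tool(deltas="0 -0.4 2 0.1 0; 0 -0.7 4 0.3 0; 0 -1.1 6 0.4 0; 0 -1.4 8 0.5 0; 0 -1.8 10 0.7 0; 0 -2.1 12 0.8 0; 0 -2.5 14 0.9 0; 0 -2.8 16 1 0; 0 -3.2 18 1.1 0; 0 -3.6 20 1.2 0; 0 -4 22 1.3 0; 0 -4.4 24 1.4 0")

```text
time_s: 32.05
position: [0.5069, -0.0071, 0.1037]
tcp_rot: [[0.984, 0.176, 0.004], [0.176, -0.984, -0.002], [0.004, 0.003, -1.0]]
force: [-1.1, -1.0, 19.7]
opening: 0.317
grasp_force: 30.0
```

Call:
drive_tool(deltas="0 -0.4 2 0 0; 0 -0.7 4 0 0; 0 -1.1 6 0 0; 0 -1.4 8 0.1 0; 0 -1.8 10 0.1 0; 0 -2.1 12 0.1 0; 0 -2.5 14 0.1 0; 0 -2.8 16 0.1 0; 0 -3.2 18 0 0; 0 -3.6 20 0 0; 0 -4 22 0 0; 0 -4.4 24 0 0")

```text
time_s: 33.25
position: [0.5027, 0.0167, 0.1037]
tcp_rot: [[0.984, 0.176, 0.005], [0.176, -0.984, -0.002], [0.004, 0.003, -1.0]]
force: [-2.2, -1.8, 19.6]
opening: 0.318
grasp_force: 30.0
```

The press stayed between 19 and 26 N throughout. I lift off, carry the roller to the free bench near its old place, and inspect the strip from there.

Call:
drive_tool(deltas="0 0 0 20 0; 0 0 0 50 0; 0 -4 40 55 0; 0 -9 85 55 0; 0 -14 130 55 0; 0 -20 175 55 0; 0 -26 220 55 0; 0 -32 265 55 0; 0 -38 310 55 0; 0 -43 350 55 0; 0 -43 350 55 0; 0 -43 350 55 0")

```text
time_s: 34.45
position: [0.4558, 0.3678, 0.1541]
tcp_rot: [[0.984, 0.178, -0.004], [0.178, -0.984, -0.002], [-0.004, 0.002, -1.0]]
force: [0.6, -0.3, -5.0]
opening: 0.321
grasp_force: 30.0
```

```bash
python3 - <<'E'
from h import *
S=imaging.capture("scene");T=imaging.capture("top");cv2.imwrite("pics/s9.png",S[:,:,::-1]);cv2.imwrite("pics/t9.png",T[:,:,::-1])
S0=cv2.imread("pics/scene0.png")[:,:,::-1];T0=cv2.imread("pics/top0.png")[:,:,::-1]
f=lambda im,x0,y0,x1,y1:cv2.resize(im[y0:y1,x0:x1],(400,300),interpolation=cv2.INTER_CUBIC)
cv2.imwrite("pics/c9.png",np.vstack([np.hstack([f(S0,295,225,395,300),f(S,295,225,395,300)]),np.hstack([f(T0,225,170,370,279),f(T,225,170,370,279)])])[:,:,::-1])
E
```

```text
(no output)
```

View pics/c9.png

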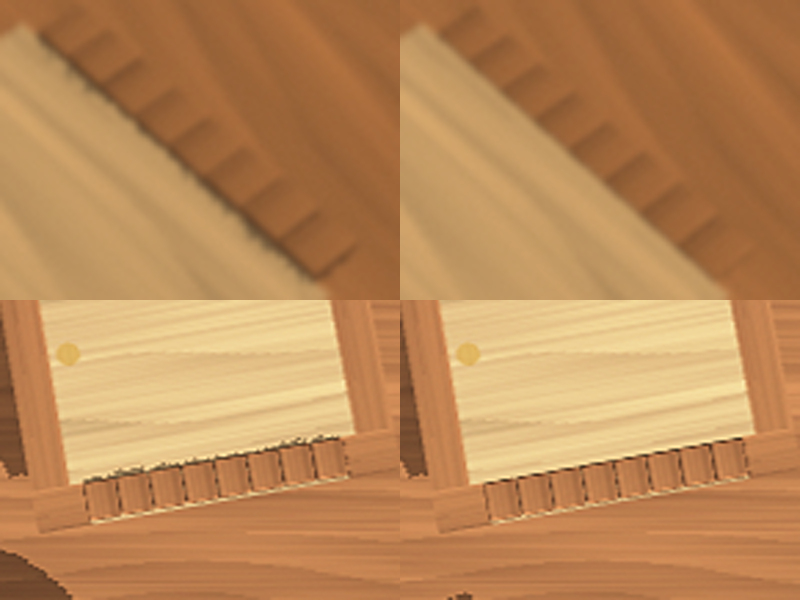

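Before and after: the dark shadow that the blocks cast on the panel is gone along the whole strip in both views. I quantify what is left, block by block.

```bash
python3 - <<'E'
from h import *
g=lambda f:cv2.cvtColor(cv2.imread(f),cv2.COLOR_BGR2GRAY).astype(np.float32)
a=np.radians(10.25);ex=np.array([np.cos(a),np.sin(a),0]);ey=np.array([-np.sin(a),np.cos(a),0])
mid=np.array([.600,.0313,.069])-.095*ex
for cam,f0,f1 in (("top","pics/top0.png","pics/t9.png"),("scene","pics/scene0.png","pics/s9.png")):
    m=imaging.camera_model(cam)
    for f in (f0,f1):
        im=g(f); print(f)
        for b in range(8):
            y0=-.0875+.025*b; pr=[]
            for x in np.arange(.006,.032,.002):
                P=[proj(m,mid+x*ex+(y0+dy)*ey) for dy in np.linspace(-.008,.008,9)]
                q=np.array(P,np.float32)[None]; pr.append(cv2.remap(im,q[...,0],q[...,1],cv2.INTER_LINEAR).mean())
            print(b+1,np.round(pr).astype(int).tolist())
E
```

```text
pics/top0.png
1 [131, 131, 131, 128, 89, 151, 186, 195, 189, 187, 197, 203, 204]
2 [131, 130, 132, 130, 88, 129, 163, 187, 189, 198, 200, 202, 206]
3 [131, 131, 131, 129, 91, 167, 208, 196, 188, 199, 201, 203, 208]
4 [131, 131, 130, 130, 87, 161, 210, 200, 199, 203, 201, 204, 211]
5 [131, 131, 131, 130, 93, 140, 199, 201, 200, 203, 202, 206, 213]
6 [131, 130, 130, 132, 98, 119, 177, 203, 202, 203, 203, 207, 213]
7 [130, 130, 130, 131, 101, 113, 146, 199, 195, 199, 205, 209, 213]
8 [131, 130, 130, 128, 97, 130, 191, 206, 196, 201, 206, 210, 213]
pics/t9.png
1 [133, 132, 132, 118, 112, 213, 206, 193, 190, 189, 198, 205, 207]
2 [132, 132, 132, 121, 116, 212, 208, 194, 189, 200, 202, 204, 208]
3 [132, 132, 132, 121, 112, 210, 210, 196, 189, 200, 203, 205, 210]
4 [133, 132, 132, 122, 120, 208, 211, 199, 200, 205, 203, 206, 212]
5 [133, 132, 132, 120, 120, 206, 212, 201, 201, 205, 204, 208, 214]
6 [132, 131, 132, 119, 126, 208, 211, 203, 202, 205, 205, 209, 215]
7 [132, 132, 131, 118, 121, 209, 211, 203, 193, 200, 207, 211, 215]
8 [133, 132, 131, 118, 114, 209, 209, 203, 196, 202, 208, 212
[... 405 characters left out ...]
61, 164, 165]
7 [109, 107, 100, 88, 85, 96, 116, 135, 148, 155, 160, 164, 166]
8 [109, 108, 102, 92, 91, 110, 132, 147, 154, 158, 162, 165, 166]
pics/s9.png
1 [109, 109, 109, 110, 119, 135, 149, 154, 153, 153, 154, 158, 160]
2 [110, 109, 109, 110, 119, 136, 150, 154, 154, 155, 158, 160, 162]
3 [110, 110, 109, 110, 119, 137, 152, 156, 156, 156, 159, 162, 164]
4 [110, 110, 109, 110, 119, 138, 153, 159, 159, 160, 161, 163, 165]
5 [110, 110, 109, 110, 119, 137, 154, 160, 160, 161, 163, 165, 167]
6 [110, 110, 109, 110, 120, 138, 155, 161, 161, 162, 164, 166, 168]
7 [111, 110, 110, 110, 119, 138, 154, 159, 158, 159, 163, 166, 168]
8 [111, 111, 110, 110, 119, 139, 155, 160, 159, 161, 164, 167, 169]
```

All eight blocks now show the same clean profile with no shadow, so they are flush. I set the roller down on the bench.

Call:
drive_tool(deltas="0 0 0 -35 0; 0 0 0 -70 0; 0 0 0 -95 0; 0 0 0 -106 0; 0 0 0 -111 0; 0 0 0 -113 0; 0 0 0 -114 0; 0 0 0 -114.5 0; 0 0 0 -115 0; 0 0 0 -115.5 0; 0 0 0 -115.5 0; 0 0 0 -115.5 0")

```text
time_s: 35.75
position: [0.4577, 0.3678, 0.0406]
tcp_rot: [[0.984, 0.175, 0.0], [0.175, -0.984, 0.0], [0.0, -0.0, -1.0]]
force: [-0.4, 0.8, -5.7]
opening: 0.318
grasp_force: 30.0
```

Call:
drive_tool(deltas="0 0 0 -0.5 0; 0 0 0 -1 0; 0 0 0 -1.5 0; 0 0 0 -2 0; 0 0 0 -2 0")

```text
time_s: 36.25
position: [0.4578, 0.3678, 0.0387]
tcp_rot: [[0.985, 0.175, 0.0], [0.175, -0.985, -0.0], [0.0, 0.0, -1.0]]
force: [-1.3, 0.0, -2.0]
opening: 0.322
grasp_force: 30.0
```

Touching now: the force rose from −5.7 to −2.0 N. I release, let the jaws open fully, and rise.

Call:
drive_tool(deltas="87 0 0 -0.3 0; 87 0 0 -0.3 0; 87 0 0 -0.3 0; 87 0 0 -0.3 0; 87 0 0 -0.3 0; 87 0 0 -0.3 0; 87 0 0 -0.3 0; 87 0 0 -0.3 0; 87 0 0 -0.3 0; 87 0 0 -0.3 0; 87 0 0 -0.3 0; 87 0 0 -0.3 0")

```text
time_s: 37.45
position: [0.4578, 0.3677, 0.0381]
tcp_rot: [[0.985, 0.175, 0.0], [0.175, -0.985, 0.0], [0.0, -0.0, -1.0]]
force: [-0.3, 0.7, -0.4]
opening: 0.999
grasp_force: 0.0
```

Call:
drive_tool(deltas="87 0 0 10 0; 87 0 0 30 0; 87 0 0 60 0; 87 0 0 100 0; 87 0 0 140 0; 87 0 0 140 0; 87 0 0 140 0; 87 0 0 140 0")

```text
time_s: 38.25
position: [0.4567, 0.3671, 0.1774]
tcp_rot: [[0.985, 0.175, -0.002], [0.175, -0.985, -0.001], [-0.002, 0.001, -1.0]]
force: [0.1, 0.6, -0.0]
opening: 1.0
grasp_force: 0.0
```

```bash
python3 - <<'E'
from h import *
im=imaging.capture("wrist"); m=imaging.camera_model("wrist"); T=np.array(m["T"]); cv2.imwrite("pics/w10.png",im[:,:,::-1])
k=cv2.inRange(cv2.cvtColor(im,cv2.COLOR_RGB2HSV),(15,40,150),(30,160,255)); k=cv2.morphologyEx(k,cv2.MORPH_OPEN,np.ones((5,5)))
for c in sorted(cv2.findContours(k,cv2.RETR_EXTERNAL,cv2.CHAIN_APPROX_NONE)[0],key=cv2.contourArea)[-3:]:
    P=[]
    for u,v in cv2.boxPoints(cv2.minAreaRect(c)):
        d=np.array([u-m["cx"],v-m["cy"]]); r=np.linalg.norm(d); a=r/m["fx"]; w=T[:3,:3]@np.r_[d/r*np.sin(a),np.cos(a)]; P.append(T[:3,3]+w*(.1-T[2,3])/w[2])
    P=np.array(P); print(cv2.contourArea(c),np.round(P.mean(0)*1e3),[round(np.linalg.norm(P[i]-P[(i+1)%4])*1e3,1) for i in range(2)],bot.read_state()["position"])
E
```

```text
2305.0 [566. 653. 100.] [np.float64(111.1), np.float64(36.5)] [0.45654532 0.36701555 0.17681949]
3752.5 [459. 366. 100.] [np.float64(25.8), np.float64(89.6)] [0.45654532 0.36701555 0.17681949]
10256.0 [586. 118. 100.] [np.float64(104.0), np.float64(161.5)] [0.45654532 0.36701555 0.17681949]
```

View pics/w10.png

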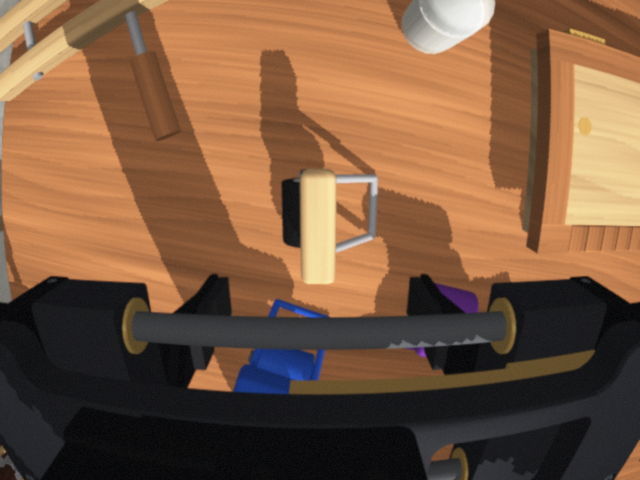

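The wrist view shows the roller standing upright at (318,226) on wheel and heel. It is well clear of the door on the right, and the bottle is standing. I hand in.

```bash
python3 -c "
from rig import bot
print(bot.hand_in())"
```

```text
the job is handed in; nothing more can be done
None
```

The job is handed in, but no verdict came back: the shadow check in both views shows all eight blocks flush, readings at the end of each move put the press at no more than about 26 N, the roller stands on the bench clear of the door, I never steered near the jar, bottle or sanding block, and I viewed 11 pictures, one over the limit of 10.

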